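# Stand the dark-handled chisel in its stand, swinging it blade-down in the fingers

## Task

Put the dark-handled chisel away, blade down, in the socket of the wooden chisel stand. Pinch it firmly by the butt end of its handle and lift it, still lying roughly level, off the bench; then ease the grip until the blade swings down under its own weight and the chisel hangs upright in the fingers, grip it again, lower the blade fully into the socket and let go. Leave the pale-handled chisel where it lies.

Things in the scene. Friction and masses are not known exactly. Their poses are not given: they have to be found in the camera images.
- dark_chisel: Chisel with dark brown handle, lying, 257 mm, 0.14 kg. Origin: mid-length, underside; y runs to the blade tip, z up as it lies. Round handle y -128 (rounded butt) to -14 mm, 27 mm thick, axis 13 mm above origin; blade 12 x 10 mm to y = 128; balances at y = -22. Pinched 14 mm from the butt it stays about level at 45 N, sags at 30 N, swings to plumb when eased to 6 to 12 N, slips out at 3 N.
- blade_tip (a point): Point at the cutting end of the dark-handled chisel's blade (y = +128 mm, 4 mm above the origin in the chisel's frame); axes as the chisel's.
- pale_chisel: The other chisel, same size and frame, but with a pale wooden handle and a wider blade (18 mm), lying beside the dark one. Not to be moved.
- socket_mouth (a point): Centre of the socket's mouth in the top of the chisel stand, a pale wooden block 120 x 108 mm, 75 mm high, fixed to the bench; z up, x along the 120 mm side. The square mouth is 74 mm wide and slopes in, over its first 30 mm of depth, to a straight square socket 18 mm wide, whose floor is 65 mm below the mouth. Open above, stands alone.
Things that resemble listed ones, but are neither listed nor needed, are in the scene too. Of the things that look like the part that bears socket_mouth, the larger one is meant.

How it is judged:
By the outcome, as a careful person would: the job done as asked, in the order asked, and still so for the second after the job is handed in, with the robot touching nothing.
It also fails if it takes over 51 s, if anything falls off the work surface, if the arm or the gripper's body presses on something with over 40 N, if the wrist force passes 120 N, or if a joint passes its speed limit or range.

## Robot

A 6-joint arm with a two-finger parallel gripper is mounted at the origin on the work surface; the furniture and walls round the work are solid. World frame = base frame: x ahead of the robot, y to its left, z up, the work surface at z = 0. Lengths are in m, angles in rad, forces in N, time in s.
With the tool pointing down it reaches from about 0.375 to 0.975 m from the base axis. Payload 3.8 kg.
Tool frame: the origin (TCP) lies midway between the tips of the shut fingers; the grasp point (between the pads) lies 19 mm behind it; z points along the fingers, y is the line along which they close (so a half turn about z gives the same grasp; the last joint's range is limited). The gripper opens to 88 mm and grips with 3 to 60 N. Pads are 18 mm wide; open, the fingers measure 123 mm over their backs; the gripper's body (75 mm by 187 mm) begins 45 mm behind the grasp point.
Start: joints at [-1.229, 0.264, 1.604, -0, 1.274, -0.037], TCP at [0.25, -0.627, 0.239] pointing down, gripper open.
Joint ranges: [-2.63, 2.63], [-0.94, 2.18], [0.31, 2.57], [-1.31, 4.45], [0, 2.66], [-2.55, 2.55]. Speed limits (rad/s): [2.57, 2.57, 3.14, 3.14, 3.14, 3.14].

## Interface

Orientations are given as a rotation vector (axis times angle).
In Python, from cell import manip, inverse_kinematics, cams, order gives the robot as it stands. Calls block until the motion is done:
- manip.move_pose(position, orientation): joint-space move of the TCP to a pose.
- manip.move_linear(position, rate=0.15, rot=None): straight line of the TCP; rot=None keeps the orientation; rate is the mean speed in m/s.
- manip.set_joints(angles): joint-space move.
- manip.set_gripper(opening, force=None): finger opening in m; force is the grip in N (None keeps the last); returns when the fingers have stopped.
- manip.dwell(seconds).
- inverse_kinematics(position, orientation): joint angles nearest the present ones, or None.
- manip.state(): the state.
- cams.capture(name): name is "scene" or "side" or "wrist"; returns a dict with "image" (420x560x3 uint8, blue, green, red), "z_map" (420x560 float32, m along the optical axis (not along the pixel's ray), 0 where there is no reading), "intrinsics" (3x3 intrinsics, pixels), "k1" (the pictures are not rectified: a ray, as slopes to the right and down, at radius r is drawn at 1 + k1 r^2 times it, then the intrinsics apply), "position" and "orientation" of the camera in the world; the wrist camera has in their place "T_tool_cam" (4x4, takes a point from camera to tool coordinates, whose origin is the TCP and whose axes are the flange's). Camera axes: x right, y down, z forward; pixel columns grow to the right and rows downward; lengths in m; the calibration is good to about 2 mm. A picture is of the moment at which its call begins: read the wrist's pose just before it.
A pose or a line that the arm cannot do raises manip.IKError and nothing moves.
- order.close_job(): hands the job in; it is judged then, once.
The state is a dict: "clock": time; "joint_pos": joint angles; "joint_velocities": joint speeds; "tau": joint torques, N m; "tool_pos": TCP position; "tcp_rot": TCP orientation; "contact_force": force on the tool from outside, world axes, zero at the start; "moment": the same for the moment, N m; "gripper_width": finger opening in m; "grasp_force": force on a finger pad.
Only numpy, scipy, OpenCV 4.12 (cv2) and the standard library are available. Lean on these libraries where they do the work, as an engineer would, in place of code of your own. Each camera call takes 0.05 s, during which the arm holds its last target. There are 200 camera calls.

## Working session

There is one attempt and no reset: what is moved stays moved. The work goes in short steps, each a Python script; the robot and the scene stay as the last script left them, time stands still between calls to the robot, and variables do not carry over. Pictures are saved under pics/ and viewed, at most 10 in all, crops included, and the job is handed in when it is done.

```bash
ls; mkdir -p pics; cat > h.py <<'E'
import numpy as np, cv2
from scipy.spatial.transform import Rotation as R
from cell import manip, inverse_kinematics, cams, order
def cap(n):
    s=manip.state(); c=cams.capture(n)
    if n=="wrist":
        T=np.eye(4);T[:3,:3]=R.from_rotvec(s["tcp_rot"]).as_matrix();T[:3,3]=s["tool_pos"]
        c["T"]=T@np.array(c["T_tool_cam"])
    else:
        T=np.eye(4);o=np.array(c["orientation"]);T[:3,:3]=o if o.shape==(3,3) else R.from_rotvec(o).as_matrix();T[:3,3]=c["position"];c["T"]=T
    return c
def cloud(c):
    K=np.array(c["intrinsics"]);h,w=c["z_map"].shape
    u,v=np.meshgrid(np.arange(w),np.arange(h))
    d=np.stack([(u-K[0,2])/K[0,0],(v-K[1,2])/K[1,1]],-1);p=d.copy()
    for _ in range(8): p=d/(1+c["k1"]*(p**2).sum(-1,keepdims=True))
    z=c["z_map"][...,None]
    P=np.concatenate([p*z,z],-1)@c["T"][:3,:3].T+c["T"][:3,3]
    P[c["z_map"]==0]=np.nan
    return P
E
python3 - <<'E'
from h import *
for n in("scene","side"):
    c=cap(n);cv2.imwrite(f"pics/{n}.png",c["image"]);np.save(f"{n}.npy",cloud(c));print(n,c["position"],c["orientation"],c["k1"])
s=manip.state();print(s["clock"],s["tool_pos"],s["tcp_rot"])
E
```

```text
pics
scene [-0.00706509  0.54068793  0.80898518] [-0.90206667  2.48945754 -1.05744495] -0.13659429416066107
side [0.07356773 0.80152621 0.43345743] [-0.50904062  2.32235925 -1.63350543] -0.11418976768288823
0.1 [ 0.24938881 -0.62654046  0.23753418] [-3.08345260e+00 -5.91127737e-01  4.92253795e-04]
```

View pics/scene.png

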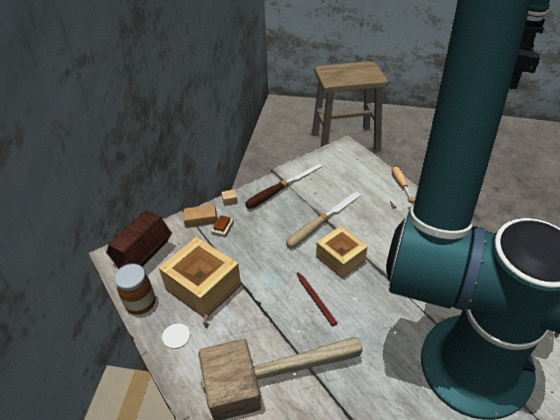

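View pics/side.png

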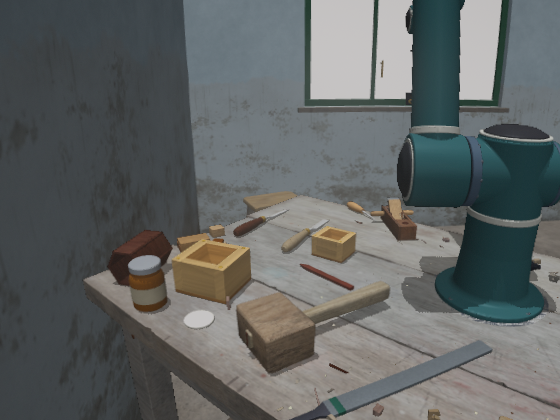

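The scene picture shows the dark chisel from butt (248,203) to tip (321,166), and the pale one from (290,243) to (358,195). The large stand is around (200,272) and the smaller decoy at (341,250). The side view agrees.

```bash
python3 - <<'E'
from h import *
np.set_printoptions(precision=4,suppress=True)
P=np.load("scene.npy")
for n,(u,v) in dict(butt=(250,202),mid=(284,184),tip=(320,167),pbutt=(292,242),ptip=(357,196),box=(231,197),brown=(140,235),brick=(200,215),jar=(132,275),wall=(200,100),wall2=(120,150)).items(): print(n,P[v,u])
# stand: top points
b=P[225:320,150:250].reshape(-1,3);t=b[(abs(b[:,2]-.075)<.006)]
r=cv2.minAreaRect((t[:,:2]*1000).astype(np.float32));print("stand",len(t),r)
# chisel by points above bench
for (v0,v1,u0,u1) in [(160,212,243,325)]:
    m=P[v0:v1,u0:u1].reshape(-1,3);m=m[(m[:,2]>.006)&(m[:,2]<.05)];print(len(m),np.nanmin(m,0),np.nanmax(m,0))
E
```

```text
butt [ 0.6134 -0.0412  0.0217]
mid [ 0.5946 -0.146   0.0188]
tip [ 0.5777 -0.2745  0.0018]
pbutt [ 0.4527 -0.0059  0.0207]
ptip [ 0.436  -0.2403  0.0024]
box [ 0.659  -0.0223  0.0253]
brown [0.6776 0.2256 0.0819]
brick [0.6726 0.0679 0.024 ]
jar [0.5965 0.3055 0.0896]
wall [ 1.2937 -0.4645 -0.1469]
wall2 [0.9944 0.0593 0.0607]
stand 1904 ((576.179931640625, 201.06822204589844), (223.06634521484375, 108.71292114257812), 2.559767961502075)
510 [ 0.5814 -0.2528  0.006 ] [ 0.6269 -0.0309  0.029 ]
```

```bash
cat >> h.py <<'E'
def down(yd):  # tool z down, tool y along horizontal unit yd
    y=np.array([yd[0],yd[1],0.]);y/=np.linalg.norm(y);z=np.array([0,0,-1.])
    return R.from_matrix(np.stack([np.cross(y,z),y,z],1)).as_rotvec()
E
python3 - <<'E'
from h import *
np.set_printoptions(precision=4,suppress=True)
a=np.array([-.036,-.233]);p=np.array([-a[1],a[0]])
for s in(1,-1):
    for pos in([.61,-.045,.004],[.61,-.045,.36],[.576,.2,.36]): print(s,inverse_kinematics(pos,down(s*p)))
s=min((1,-1),key=lambda s:np.abs(inverse_kinematics([.60,-.08,.32],down(s*p))[5]))
print(s); manip.move_pose([.60,-.08,.32],down(s*p))
c=cap("wrist");print(c["T_tool_cam"]);cv2.imwrite("pics/w1.png",c["image"]);np.save("w1.npy",cloud(c));print(manip.state()["clock"])
E
```

```text
1 [-0.1144  0.3865  1.9217 -0.      0.8333  0.0389]
1 [-0.1144  0.0944  1.5823 -0.      1.4649  0.0389]
1 [ 0.2933  0.0907  1.5863 -0.      1.4646  0.4466]
-1 None
-1 None
-1 NoneTraceback (most recent call last):
  File "<stdin>", line 6, in <module>
  File "<stdin>", line 6, in <lambda>
TypeError: 'NoneType' object is not subscriptable
```

```bash
python3 - <<'E'
from h import *
np.set_printoptions(precision=4,suppress=True)
manip.move_pose([.60,-.08,.32],down([.233,-.036]))
c=cap("wrist");print(c["T_tool_cam"]);cv2.imwrite("pics/w1.png",c["image"]);np.save("w1.npy",cloud(c));print(manip.state()["clock"],manip.state()["tool_pos"])
E
```

```text
[[ 0.0006 -0.9603 -0.2789  0.0716]
 [ 1.      0.0002  0.0013 -0.0006]
 [-0.0012 -0.2789  0.9603 -0.1446]
 [ 0.      0.      0.      1.    ]]
2.4833 [ 0.5999 -0.081   0.3198]
```

View pics/w1.png

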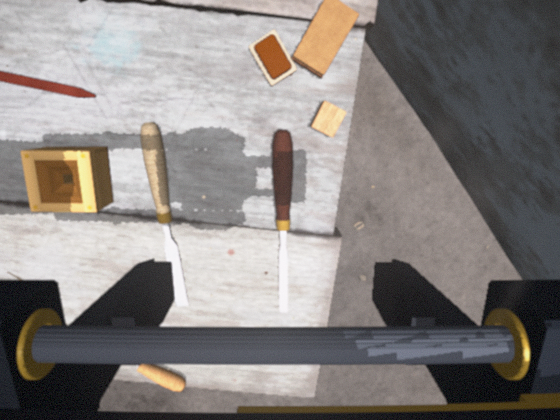

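The wrist view shows the dark chisel with its butt at (282,130) and tip at (283,310). The little block is at (328,118), clear of the butt, and the bench edge is at the right.

```bash
python3 - <<'E'
from h import *
np.set_printoptions(precision=4,suppress=True)
P=np.load("w1.npy")
print("bench",np.nanmedian(P[150:200,200:260,2]))
m=P[122:314,262:302].reshape(-1,3);m=m[(m[:,2]>.005)&(m[:,2]<.05)]
h=P[122:225,262:302].reshape(-1,3);h=h[(h[:,2]>.012)&(h[:,2]<.05)]
for n,q in(("all",m),("handle",h)):
    v=cv2.fitLine((q[:,:2]).astype(np.float32),cv2.DIST_L2,0,1e-4,1e-4).ravel();d=v[:2];d=d*np.sign(-d[1]);o=v[2:]
    t=(q[:,:2]-o)@d;w=(q[:,:2]-o)@[-d[1],d[0]]
    print(n,len(q),d,"start",o+d*t.min(),"end",o+d*t.max(),"w",w.min(),w.max(),"zmax",np.percentile(q[:,2],98))
k=P[98:140,308:350].reshape(-1,3);k=k[(k[:,2]>.012)];print("block",np.nanmin(k,0),np.nanmax(k,0))
E
```

```text
bench -0.0013919108428644689
all 2191 [-0.1381 -0.9904] start [ 0.618  -0.0323] end [ 0.5864 -0.259 ] w -0.012469195926882679 0.012658423723254214 zmax 0.024559426864321266
handle 1734 [-0.1395 -0.9902] start [ 0.6181 -0.0323] end [ 0.6014 -0.151 ] w -0.01244755516932107 0.012602344953706756 zmax 0.024637749407230274
block [ 0.6527 -0.0494  0.0121] [ 0.6957 -0.0078  0.0234]
```

```bash
python3 - <<'E'
from h import *
np.set_printoptions(precision=4,suppress=True)
manip.move_pose([.576,.19,.33],down([.233,-.036]))
c=cap("wrist");cv2.imwrite("pics/w2.png",c["image"]);P=cloud(c);np.save("w2.npy",P);print(manip.state()["clock"])
t=P.reshape(-1,3);z=t[:,2]
t=t[(abs(z-.0745)<.005)&(np.hypot(t[:,0]-.576,t[:,1]-.2)<.13)]
print(len(t),t.min(0),t.max(0),np.median(t[:,2]))
print(cv2.minAreaRect((t[:,:2]*1000).astype(np.float32)))
E
```

```text
3.5833
9486 [0.4646 0.1421 0.0695] [0.7059 0.2929 0.0795] 0.07377571872894303
((585.1253662109375, 220.09695434570312), (239.83950805664062, 146.51434326171875), 2.7191879749298096)
```

View pics/w2.png

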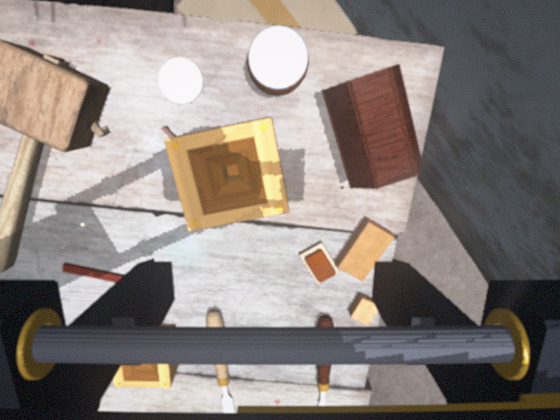

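The stand's rim runs roughly (165,140), (272,118), (288,210), (190,230), with the socket floor seen near (233,172).

```bash
python3 - <<'E'
from h import *
np.set_printoptions(precision=4,suppress=True)
P=np.load("w2.npy")
M=np.nan_to_num((abs(P[...,2]-.0742)<.004)).astype(np.uint8)
M[:105]=0;M[240:]=0;M[:,:158]=0;M[:,295:]=0
cs,h=cv2.findContours(M,cv2.RETR_CCOMP,cv2.CHAIN_APPROX_NONE)
for i,c in enumerate(cs):
    if len(c)<100: continue
    c=c[:,0]
    q=P[c[:,1],c[:,0]]; q=q[np.isfinite(q[:,2])&(abs(q[:,2]-.074)<.008)]
    print(i,h[0][i],len(c),c.min(0),c.max(0),cv2.minAreaRect((q[:,:2]*1000).astype(np.float32)))
f=P[120:225,175:285].reshape(-1,3);g=f[(f[:,2]<.022)&(f[:,2]>-.01)&(np.hypot(f[:,0]-.57,f[:,1]-.2)<.05)];print("deep",len(g),g.mean(0),g.min(0),g.max(0))
# level-set rings in funnel
for z in(.07,.065,.06,.055,.05):
    g=f[(abs(f[:,2]-z)<.002)&(np.hypot(f[:,0]-.57,f[:,1]-.2)<.055)]
    if len(g)>8: print(z,len(g),cv2.minAreaRect((g[:,:2]*1000).astype(np.float32)))
E
```

```text
3 [-1  2  4 -1] 390 [164 117] [288 230] ((526.48291015625, 198.099853515625), (120.04946899414062, 108.58915710449219), 2.4025068283081055)
34 [35 33 -1  3] 262 [189 139] [264 210] ((526.5491943359375, 198.3947296142578), (71.84371948242188, 71.77793884277344), 2.0471932888031006)
deep 491 [0.577  0.2131 0.0011] [ 0.5201  0.1665 -0.0036] [0.5988 0.2463 0.022 ]
0.07 486 ((556.2632446289062, 200.91607666015625), (60.02018737792969, 105.36808776855469), 2.1827456951141357)
0.065 366 ((554.755615234375, 201.35308837890625), (63.20075225830078, 67.69245147705078), 2.327582359313965)
0.06 292 ((544.6699829101562, 205.1987762451172), (63.24376678466797, 81.9059066772461), 18.042957305908203)
0.055 270 ((534.0396728515625, 198.63978576660156), (30.17201805114746, 46.98649597167969), 2.835982084274292)
0.05 208 ((552.0384521484375, 200.95599365234375), (72.48656463623047, 37.06319046020508), 7.74363374710083)
```

```bash
python3 - <<'E'
from h import *
np.set_printoptions(precision=4,suppress=True)
rot=down([.9903,-.1388]); g=[.6162,-.046]
manip.set_gripper(.042,20)
manip.move_pose(g+[.10],rot)
manip.move_linear(g+[.003],rate=.08)
s=manip.state();print(s["clock"],s["tool_pos"],s["contact_force"],s["gripper_width"])
manip.set_gripper(0.0,55)
s=manip.state();print(s["clock"],s["gripper_width"],s["grasp_force"],s["contact_force"])
manip.move_linear(g+[.06],rate=.05)
s=manip.state();print(s["clock"],s["gripper_width"],s["grasp_force"],s["contact_force"],s["moment"])
c=cap("wrist");cv2.imwrite("pics/a.png",c["image"])
c=cap("side");cv2.imwrite("pics/b.png",c["image"])
E
python3 -c "
import cv2,numpy as np
a=cv2.imread('pics/a.png');b=cv2.imread('pics/b.png')[150:330,150:350]
b=cv2.resize(b,None,fx=2,fy=2);cv2.imwrite('pics/b2.png',np.hstack([cv2.resize(a,(400,300)),cv2.resize(b,(333,300))]))"
```

```text
7.0167 [ 0.6168 -0.0461  0.0037] [-0.1762  0.5072 -0.2097] 0.04186326681853475
7.45 0.02343383077366399 54.99237399548292 [-0.5545 -1.0426  1.1589]
8.7417 0.023277815285386104 54.99145757625229 [ 0.2274  0.4052 -1.1695] [ 0.0664 -0.0815  0.0197]
```

View pics/b2.png

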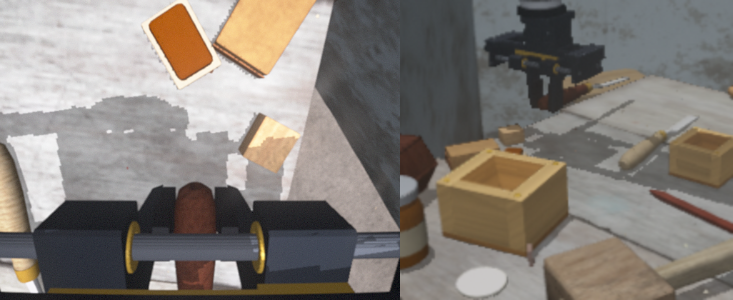

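The chisel is pinched with its butt just past the fingers, and it rose nearly level. Next I'll lift, verify the level, then ease the grip.

```bash
python3 - <<'E'
from h import *
g=[.6162,-.046]
manip.move_linear(g+[.37],rate=.15)
s=manip.state();print(s["clock"],s["gripper_width"],s["grasp_force"],s["contact_force"],s["moment"])
a=cap("side");b=cap("scene");w=cap("wrist")
np.save("l.npy",cloud(b))
cv2.imwrite("pics/l.png",np.hstack([cv2.resize(a["image"][0:300,100:400],(390,390)),cv2.resize(b["image"][0:300,100:400],(390,390))]))
E
```

```text
11.0583 0.023593596940922154 54.99149815819692 [-0.46424808 -0.41934829 -0.39991246] [ 0.08998205 -0.09352229 -0.00552484]
```

View pics/l.png

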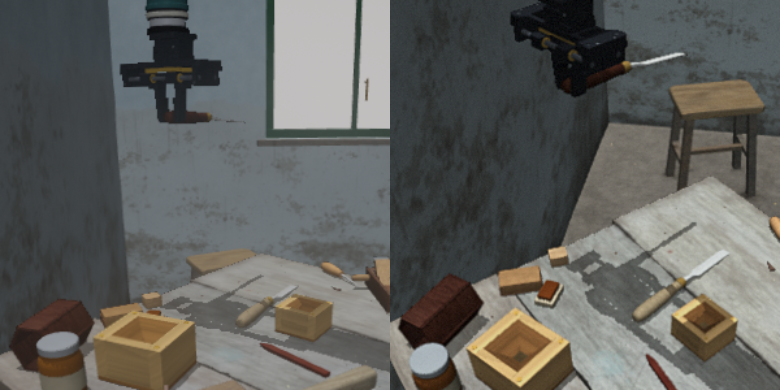

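It is level and the bench is clear below. Easing the grip now.

```bash
python3 - <<'E'
from h import *
np.set_printoptions(precision=4,suppress=True)
for f,t in((20,.4),(10,2.0)):
    manip.set_gripper(0.0,f);manip.dwell(t)
    s=manip.state();print(s["clock"],s["gripper_width"],s["grasp_force"],s["contact_force"],s["moment"])
def look(n):
    out=[]
    for k in("side","scene"):
        c=cap(k);P=cloud(c);np.save(f"{n}_{k}.npy",P);out.append(c["image"]);np.save(f"{n}_{k}_i.npy",c["image"])
        q=P.reshape(-1,3);m=(np.hypot(q[:,0]-.617,q[:,1]+.046)<.09)&(q[:,2]>.05)&(q[:,2]<.365);q=q[m]
        for z in np.arange(.06,.37,.03):
            e=q[abs(q[:,2]-z)<.015]; 
            if len(e): print(k,round(z,3),len(e),e.mean(0)[:2],np.ptp(e,0)[:2])
    cv2.imwrite(f"pics/{n}.png",np.hstack([cv2.resize(o[0:300,100:400],(390,390)) for o in out]))
look("s")
E
```

```text
11.825 0.024872597528796534 19.93603660068402 [-0.444   0.4985 -2.0212] [ 0.0818 -0.0575 -0.0138]
14.0417 0.02564765062774222 9.965932252525818 [-0.2829 -0.7823 -0.9767] [ 0.0238 -0.0394  0.0312]
side 0.15 29 [ 0.6115 -0.09  ] [0.012  0.0085]
side 0.18 45 [ 0.6111 -0.0855] [0.0155 0.0077]
side 0.21 48 [ 0.6119 -0.0803] [0.0147 0.0091]
side 0.24 47 [ 0.6124 -0.076 ] [0.014  0.0103]
side 0.27 63 [ 0.6108 -0.0698] [0.0186 0.0184]
side 0.3 95 [ 0.6106 -0.0618] [0.0188 0.0235]
side 0.33 122 [ 0.6106 -0.0545] [0.0275 0.0248]
side 0.36 92 [ 0.6106 -0.049 ] [0.0232 0.0201]
scene 0.15 24 [ 0.6092 -0.0913] [0.0139 0.0059]
scene 0.18 39 [ 0.6086 -0.0868] [0.0155 0.0066]
scene 0.21 44 [ 0.6097 -0.0817] [0.0138 0.0085]
scene 0.24 49 [ 0.61   -0.0776] [0.0137 0.0078]
scene 0.27 54 [ 0.6088 -0.0732] [0.015  0.0172]
scene 0.3 111 [ 0.6067 -0.0651] [0.0184 0.0241]
scene 0.33 144 [ 0.6071 -0.0581] [0.0209 0.025 ]
scene 0.36 109 [ 0.6073 -0.053 ] [0.0234 0.026 ]
```

View pics/s.png

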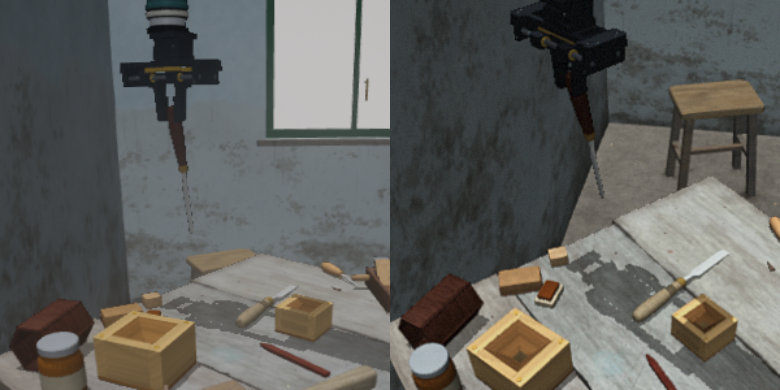

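The chisel has swung to about 10° from plumb, so I'll ease a little more.

```bash
cat >> h.py <<'E'
def plumb(cx=.617,cy=-.046,ztop=.36,rad=.08,ks=("side","scene")):
    for k in ks:
        q=cloud(cap(k)).reshape(-1,3);q=q[(np.hypot(q[:,0]-cx,q[:,1]-cy)<rad)&(q[:,2]>.095)&(q[:,2]<ztop)]
        for z in np.arange(ztop-.24,ztop,.04):
            e=q[abs(q[:,2]-z)<.02]
            if len(e): print(k,round(z,3),len(e),np.median(e[:,:2],0).round(4))
        print("zmin",q[:,2].min())
E
python3 - <<'E'
from h import *
np.set_printoptions(precision=4,suppress=True)
for f in (8,7):
    manip.set_gripper(0.0,f);manip.dwell(1.)
    s=manip.state();print(s["clock"],s["gripper_width"],s["grasp_force"],s["contact_force"],s["moment"]);plumb()
E
```

```text
15.3583 0.025210513537935103 7.972274121502778 [-0.425   0.8093 -2.2072] [-0.0024 -0.0604  0.0311]
side 0.16 51 [ 0.6111 -0.088 ]
side 0.2 63 [ 0.6114 -0.0816]
side 0.24 65 [ 0.6114 -0.0756]
side 0.28 98 [ 0.6101 -0.0656]
side 0.32 150 [ 0.609 -0.056]
zmin 0.14441576671147116
scene 0.16 44 [ 0.6082 -0.0893]
scene 0.2 59 [ 0.6089 -0.0834]
scene 0.24 66 [ 0.6092 -0.0778]
scene 0.28 99 [ 0.6073 -0.0692]
scene 0.32 177 [ 0.6054 -0.0593]
zmin 0.14359756082036945
16.675 0.025812750097532814 6.97555140737677 [-0.8473 -0.097  -1.0754] [-0.0067 -0.0828 -0.0284]
side 0.16 52 [ 0.6102 -0.088 ]
side 0.2 66 [ 0.6114 -0.0809]
side 0.24 64 [ 0.612  -0.0758]
side 0.28 99 [ 0.6102 -0.066 ]
side 0.32 150 [ 0.6095 -0.056 ]
zmin 0.14515705930676726
scene 0.16 45 [ 0.6082 -0.0895]
scene 0.2 59 [ 0.6089 -0.083 ]
scene 0.24 61 [ 0.6098 -0.0773]
scene 0.28 102 [ 0.6073 -0.0696]
scene 0.32 171 [ 0.605  -0.0596]
zmin 0.14405012466256517
```

Static friction holds it about 9° off. I'll tilt the wrist about the pinch axis by 10° away so the chisel slips towards plumb, then tilt back.

```bash
python3 - <<'E'
from h import *
np.set_printoptions(precision=4,suppress=True)
yd=np.array([.9903,-.1388,0]);r0=R.from_rotvec(down(yd));p=np.array([.6162,-.046,.382])
def tilt(a):
    q=R.from_rotvec(yd*np.radians(a));manip.move_linear(p+q.apply([0,0,-.012]),rate=.01,rot=(q*r0).as_rotvec())
tilt(-10);manip.dwell(.4);print(manip.state()["clock"]);plumb(ks=("scene",))
tilt(0);manip.dwell(.2)
s=manip.state();print(s["clock"],s["gripper_width"],s["grasp_force"],s["tool_pos"],s["tcp_rot"],r0.as_rotvec())
plumb()
E
```

```text
17.5333
scene 0.16 43 [ 0.6104 -0.08  ]
scene 0.2 60 [ 0.6092 -0.076 ]
scene 0.24 64 [ 0.6103 -0.0719]
scene 0.28 108 [ 0.6077 -0.0664]
scene 0.32 173 [ 0.6055 -0.0579]
zmin 0.14393298552620026
18.1417 0.025447613948839813 6.987439056392759 [ 0.6162 -0.0454  0.3698] [ 2.3693  2.0625 -0.0017] [-2.3706 -2.0615 -0.    ]
side 0.16 60 [ 0.617  -0.0401]
side 0.2 69 [ 0.6168 -0.0422]
side 0.24 72 [ 0.6166 -0.0455]
side 0.28 108 [ 0.6134 -0.0459]
side 0.32 158 [ 0.6115 -0.0433]
zmin 0.14065948628629726
scene 0.16 59 [ 0.6169 -0.0378]
scene 0.2 60 [ 0.6148 -0.0406]
scene 0.24 79 [ 0.6151 -0.044 ]
scene 0.28 119 [ 0.6112 -0.0466]
scene 0.32 189 [ 0.6079 -0.0439]
zmin 0.14194419024496863
```

```bash
python3 - <<'E'
from h import *
np.set_printoptions(precision=4,suppress=True)
yd=np.array([.9903,-.1388,0]);r0=R.from_rotvec(down(yd));p=np.array([.6162,-.046,.382])
q=R.from_rotvec(yd*np.radians(-4));manip.move_linear(p+q.apply([0,0,-.012]),rate=.01,rot=(q*r0).as_rotvec())
manip.dwell(.5)
manip.set_gripper(0.0,45);manip.dwell(.2)
s=manip.state();print(s["clock"],s["gripper_width"],s["grasp_force"],s["tool_pos"])
plumb()
manip.move_linear([.5265,.1983,.385],rate=.12)
manip.dwell(.3);s=manip.state();print(s["clock"],s["gripper_width"],s["grasp_force"],s["tool_pos"])
plumb(.5265,.1983,.375)
out=[cap(k)["image"] for k in("side","scene")]
cv2.imwrite("pics/o.png",np.hstack([cv2.resize(o[50:350,100:400],(390,390)) for o in out]))
E
```

```text
19.4083 0.024139841494810698 44.981106526684016 [ 0.6161 -0.0468  0.37  ]
side 0.16 61 [ 0.6161 -0.0535]
side 0.2 72 [ 0.6157 -0.0538]
side 0.24 64 [ 0.6149 -0.0535]
side 0.28 105 [ 0.6118 -0.0512]
side 0.32 150 [ 0.6111 -0.0471]
zmin 0.14109445592776598
scene 0.16 51 [ 0.6134 -0.055 ]
scene 0.2 69 [ 0.6125 -0.0549]
scene 0.24 70 [ 0.6128 -0.0556]
scene 0.28 110 [ 0.6098 -0.0543]
scene 0.32 183 [ 0.6074 -0.0496]
zmin 0.14084491992052917
22.1333 0.023562032161924734 44.98108606785536 [0.5266 0.1981 0.385 ]
side 0.175 97 [0.526  0.1915]
side 0.215 117 [0.5264 0.1915]
side 0.255 115 [0.5251 0.191 ]
side 0.295 171 [0.5221 0.1935]
side 0.335 275 [0.5194 0.1968]
zmin 0.15704630019738686
scene 0.175 59 [0.5241 0.1908]
scene 0.215 73 [0.5225 0.191 ]
scene 0.255 91 [0.5225 0.1902]
scene 0.295 144 [0.519  0.1896]
scene 0.335 241 [0.5168 0.1934]
zmin 0.15634033429827643
```

View pics/o.png

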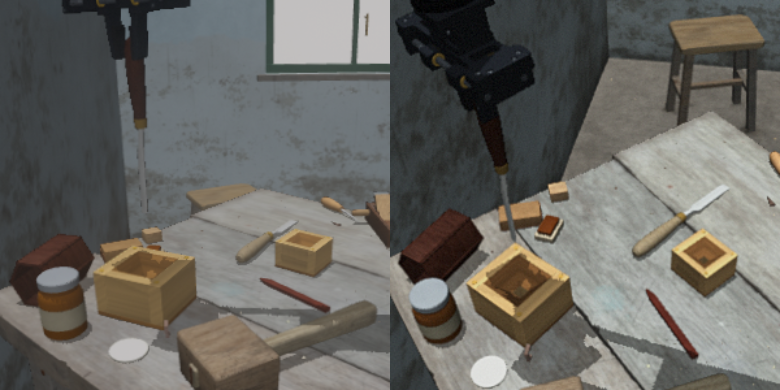

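The chisel hangs centred over the stand. The blade looks plumb but the handle seems tilted, so I'll undo the 4° tilt and fit handle and blade separately.

```bash
cat > m.py <<'E'
from h import *
def prof(cx,cy,z0=.10,z1=.38,dz=.02):
    for k in("side","scene"):
        c=cap(k);v=np.array([cx,cy])-c["T"][:2,3];v/=np.linalg.norm(v);n=np.array([-v[1],v[0]])
        q=cloud(c).reshape(-1,3);q=q[(np.hypot(q[:,0]-cx,q[:,1]-cy)<.05)&(q[:,2]>z0)&(q[:,2]<z1)]
        print(k,"view dir",v.round(3),"zmin",q[:,2].min().round(4))
        l=(q[:,:2]-[cx,cy])@n;d=(q[:,:2]-[cx,cy])@v
        for z in np.arange(z0,z1,dz):
            e=(q[:,2]>=z)&(q[:,2]<z+dz)
            if e.sum()>5: print(round(z+dz/2,3),e.sum(),"lat mid %.4f width %.4f  near %.4f"%((l[e].min()+l[e].max())/2,np.ptp(l[e]),np.percentile(d[e],10)))
E
python3 - <<'E'
from m import *
yd=np.array([.9903,-.1388,0]);r0=R.from_rotvec(down(yd))
print(manip.state()["clock"]);prof(.5265,.1983)
p=np.array([.5265,.1983,.397]);q=R.from_rotvec(yd*np.radians(0));manip.move_linear(p+q.apply([0,0,-.012]),rate=.01,rot=(q*r0).as_rotvec());manip.dwell(.3)
print(manip.state()["clock"],manip.state()["tool_pos"]);prof(.5265,.1983)
E
```

```text
22.3333
side view dir [ 0.6 -0.8] zmin 0.156
0.15 7 lat mid -0.0030 width 0.0058  near 0.0034
0.17 55 lat mid -0.0040 width 0.0102  near 0.0021
0.19 52 lat mid -0.0038 width 0.0098  near 0.0022
0.21 55 lat mid -0.0040 width 0.0105  near 0.0021
0.23 59 lat mid -0.0042 width 0.0104  near 0.0014
0.25 60 lat mid -0.0038 width 0.0105  near 0.0021
0.27 52 lat mid -0.0061 width 0.0086  near 0.0046
0.29 88 lat mid -0.0067 width 0.0174  near -0.0006
0.31 100 lat mid -0.0063 width 0.0167  near -0.0021
0.33 137 lat mid -0.0060 width 0.0235  near -0.0040
0.35 153 lat mid -0.0057 width 0.0250  near -0.0054
0.37 169 lat mid -0.0046 width 0.0269  near -0.0072
scene view dir [ 0.842 -0.54 ] zmin 0.1536
0.17 33 lat mid -0.0075 width 0.0071  near -0.0019
0.19 33 lat mid -0.0075 width 0.0076  near -0.0018
0.21 35 lat mid -0.0076 width 0.0075  near -0.0020
0.23 39 lat mid -0.0075 width 0.0081  near -0.0016
0.25 45 lat mid -0.0078 width 0.0085  near -0.0014
0.27 48 lat mid -0.0101 width 0.0088  near 0.0013
0.29 64 lat mid -0.0115 width 0.0173  near -0.0038
0.31 96 lat mid -0.0109 width 0.0171  near -0.00
[... 800 characters left out ...]
37 169 lat mid -0.0041 width 0.0272  near -0.0080
scene view dir [ 0.842 -0.54 ] zmin 0.1541
0.15 7 lat mid 0.0079 width 0.0047  near -0.0072
0.17 34 lat mid 0.0056 width 0.0075  near -0.0069
0.19 33 lat mid 0.0046 width 0.0075  near -0.0067
0.21 41 lat mid 0.0033 width 0.0085  near -0.0067
0.23 44 lat mid 0.0021 width 0.0088  near -0.0059
0.25 48 lat mid 0.0001 width 0.0095  near -0.0057
0.27 50 lat mid -0.0031 width 0.0095  near -0.0025
0.29 69 lat mid -0.0060 width 0.0176  near -0.0061
0.31 94 lat mid -0.0057 width 0.0170  near -0.0063
0.33 118 lat mid -0.0063 width 0.0214  near -0.0083
0.35 152 lat mid -0.0074 width 0.0254  near -0.0091
0.37 161 lat mid -0.0075 width 0.0272  near -0.0098
```

```bash
python3 - <<'E'
from h import *
for k in("scene","side"):
    q=np.load(k+".npy").reshape(-1,3);b=np.nanmedian(q[(abs(q[:,0]-.5)<.05)&(abs(q[:,1]-.08)<.03)&(q[:,2]<.01),2])
    q=q[(np.hypot(q[:,0]-.5265,q[:,1]-.1983)<.09)]
    t=q[abs(q[:,2]-.074)<.004];print(k,len(t),"bench",b,np.median(t[:,2]),cv2.minAreaRect((t[:,:2]*1000).astype(np.float32)))
E
```

```text
scene 1772 bench -0.0004149304022438294 0.0747025561800953 ((526.1337280273438, 198.8308563232422), (122.87395477294922, 108.71292114257812), 2.5597681999206543)
side 1057 bench -0.000854302788606931 0.07372968263723884 ((527.4921875, 200.81570434570312), (121.71733856201172, 111.38447570800781), 2.210832118988037)
```

The handle is now vertical, with the blade cranked slightly towards +y. The tip sits about 4 mm off the socket centre in x and y, so I'll correct that and lower while watching the force.

```bash
python3 - <<'E'
from h import *
np.set_printoptions(precision=3,suppress=True)
x,y=.523,.1955
manip.move_linear([x,y,.385],rate=.05)
manip.move_linear([x,y,.315],rate=.08);manip.dwell(.2)
f0=np.mean([manip.state()["contact_force"] for _ in range(3)],0);print(manip.state()["clock"],f0)
z=.315
while z>.238:
    z-=.008;manip.move_linear([x,y,z],rate=.05)
    s=manip.state();d=s["contact_force"]-f0;print(round(s["clock"],2),round(z,3),s["tool_pos"],d,s["gripper_width"])
    if abs(d[2])>6 or np.hypot(d[0],d[1])>6: break
E
```

```text
24.5583 [ 0.566  0.1   -0.974]
24.87 0.307 [0.523 0.195 0.306] [-1.274 -0.152 -0.263] 0.024004389336857147
25.18 0.299 [0.523 0.195 0.298] [-0.485 -0.068 -0.08 ] 0.02423465850379389
25.48 0.291 [0.523 0.195 0.29 ] [ 0.318 -0.107 -0.444] 0.023802672903517966
25.79 0.283 [0.523 0.195 0.282] [-0.17  -0.259  0.224] 0.02366936549052336
26.1 0.275 [0.523 0.195 0.274] [-0.2    0.154 -0.592] 0.023973496549834314
26.41 0.267 [0.523 0.195 0.266] [-0.491  0.481 -0.14 ] 0.023828234077133234
26.72 0.259 [0.523 0.195 0.258] [-0.473  0.007 -0.625] 0.024109179112677716
27.02 0.251 [0.523 0.195 0.25 ] [-0.383  0.197  0.623] 0.024068134118783075
27.33 0.243 [0.523 0.195 0.242] [-1.197  0.098 -0.1  ] 0.02405513863269683
27.64 0.235 [0.525 0.196 0.238] [-0.655 -1.155  8.632] 0.023958602964546976
```

Free all the way, with floor contact at TCP z of about 0.238. Releasing.

```bash
python3 - <<'E'
from h import *
np.set_printoptions(precision=3,suppress=True)
x,y=.523,.1955
manip.move_linear([x,y,.2385],rate=.05)
manip.set_gripper(.035,10);manip.dwell(.4);manip.set_gripper(.088);manip.dwell(.4)
s=manip.state();print(s["clock"],s["contact_force"],s["gripper_width"])
manip.move_linear([x,y,.40],rate=.12);manip.dwell(.5)
print(manip.state()["clock"],manip.state()["contact_force"])
from m import prof
prof(.5265,.1983,.09,.28,.03)
out=[cap(k)["image"] for k in("side","scene")]
cv2.imwrite("pics/f.png",np.hstack([cv2.resize(o[100:400,50:350],(390,390)) for o in out]))
E
```

```text
29.95 [-0.521  0.76   0.81 ] 0.08802011994700785
31.95 [ 0.062  0.108 -0.02 ]
side view dir [ 0.6 -0.8] zmin 0.0901
0.105 83 lat mid -0.0213 width 0.0190  near 0.0176
0.135 107 lat mid -0.0299 width 0.0173  near 0.0270
0.165 62 lat mid -0.0311 width 0.0126  near 0.0316
scene view dir [ 0.842 -0.54 ] zmin 0.0901
0.105 77 lat mid -0.0296 width 0.0200  near 0.0082
0.135 84 lat mid -0.0403 width 0.0153  near 0.0140
0.165 38 lat mid -0.0431 width 0.0087  near 0.0175
```

View pics/f.png

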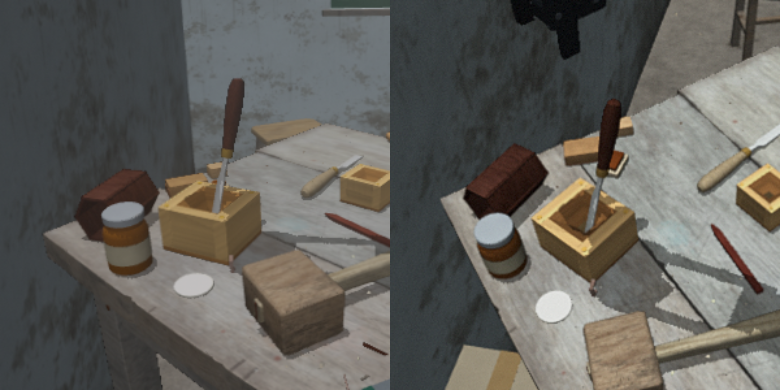

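It stands in the socket but leans towards -y, so I'll check the lean and the seating depth.

```bash
python3 - <<'E'
from h import *
np.set_printoptions(precision=4,suppress=True)
for k in("side","scene"):
    c=cap(k);q=cloud(c);hsv=c["image"].astype(int)
    q=q.reshape(-1,3);q=q[(abs(q[:,0]-.53)<.08)&(q[:,1]<.22)&(q[:,1]>.05)&(q[:,2]>.085)&(q[:,2]<.33)]
    for z in np.arange(.09,.30,.02):
        e=q[(q[:,2]>=z)&(q[:,2]<z+.02)]
        if len(e)>4: print(k,round(z+.01,2),len(e),np.median(e,0)[:2])
    print("top",q[q[:,2].argmax()])
print(manip.state()["clock"])
E
```

```text
side 0.1 59 [0.5235 0.1711]
side 0.12 48 [0.523  0.1594]
side 0.14 95 [0.5192 0.1552]
side 0.16 100 [0.5187 0.1491]
side 0.18 118 [0.5175 0.1432]
side 0.2 130 [0.5163 0.1371]
side 0.22 135 [0.516  0.1302]
side 0.24 114 [0.5172 0.1218]
top [0.5193 0.1176 0.2486]
scene 0.1 52 [0.5212 0.1699]
scene 0.12 43 [0.5207 0.1601]
scene 0.14 89 [0.517 0.154]
scene 0.16 83 [0.5162 0.1477]
scene 0.18 113 [0.5142 0.1421]
scene 0.2 131 [0.5136 0.1358]
scene 0.22 146 [0.5131 0.129 ]
scene 0.24 172 [0.5153 0.1185]
top [0.5206 0.1172 0.2508]
32.25
```

The tip is at floor depth: the butt top is at z ≈ 0.25 with a 17° lean, which is just the socket's play. The pale chisel is untouched and the robot is clear.

```bash
python3 -c "
from h import *
print(order.close_job(),manip.state()['clock'])"
```

```text
the job is handed in; nothing more can be done
the job is handed in; nothing more can be done
```

The dark chisel is in the larger stand's socket, blade down to the floor and leaning about 17° in the socket's play; the pale chisel was left alone, and I handed the job in at about 32 s on the clock (verdict not shown).

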